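# Make up two battery link kits

## Task

Make up the two battery kits from the stock on the bench: the white tray gets the long link bar, the red terminal shroud and the orange vent plug; the yellow tray gets the short link bar and the blue terminal shroud. Lay each link flat in its tray's long bay, bolt heads up, and stand each shroud or plug as it stands now in a small bay of its tray, one to a bay (either one), everything flat on the tray floor and not on a rib. Leave the green shroud and the black plug standing where they are.

Things in the scene. Friction and masses are not known exactly. Their poses are not given: they have to be found in the camera images.
- long_link: Longer of two loose link bars: flat copper bar 120 (y) x 24 (x) x 6 mm, black insulating block on its middle 76 (y) x 22 (x), top at z 23 mm, a steel bolt head at each end, top z 13. About 120 g. Lies flat, bolts up, long axis (y) within 17 deg of the robot's y. Origin: underside centre, z up.
- short_link: Shorter of two loose link bars: flat copper bar 76 (y) x 24 (x) x 6 mm, black insulating block on its middle 32 (y) x 22 (x), top at z 23 mm, a steel bolt head at each end, top z 13. About 80 g. Lies flat, bolts up, long axis (y) within 17 deg of the robot's y. Origin: underside centre, z up.
- red_shroud: Red plastic terminal shroud: round cap 46 mm high; collar 42 mm diameter up to z 8, then 36 mm diameter up to z 40, bevelled top. Loose, upright on its collar, about 40 g. Origin: underside centre, z up.
- blue_shroud: Blue plastic terminal shroud: round cap 46 mm high; collar 42 mm diameter up to z 8, then 36 mm diameter up to z 40, bevelled top. Loose, upright on its collar, about 40 g. Origin: underside centre, z up.
- orange_plug: Orange plastic vent plug standing on its broad cap: cap 42 mm diameter, 12 mm high; stem above it 26 mm diameter, up to z 46 (thin dark seal at its foot). Loose, about 40 g. Origin: underside centre, z up.
- green_shroud: Green plastic terminal shroud: round cap 46 mm high; collar 42 mm diameter up to z 8, then 36 mm diameter up to z 40, bevelled top. Loose, upright on its collar, about 40 g. Origin: underside centre, z up. Not wanted: stays where it is.
- black_plug: Black plastic vent plug standing on its broad cap: cap 42 mm diameter, 12 mm high; stem above it 26 mm diameter, up to z 46 (thin dark seal at its foot). Loose, about 40 g. Origin: underside centre, z up. Not wanted: stays where it is.
- white_tray: White tray fixed to bench, 155 (x) x 170 (y) mm, within 12 deg of the robot's axes. Origin: underside centre. Floor top z 4 mm; walls and ribs 5 mm thick, tops z 10. Long bay on its far (+x) side: inside 60 (x) x 160 (y), centre x +42.5, y 0. Two small bays on the near (-x) side: inside 80 (x) x 77.5 (y), centres x -32.5, y -41.25 and +41.25.
- yellow_tray: Yellow tray fixed to bench, 155 (x) x 170 (y) mm, within 12 deg of the robot's axes. Origin: underside centre. Floor top z 4 mm; walls and ribs 5 mm thick, tops z 10. Long bay on its far (+x) side: inside 60 (x) x 160 (y), centre x +42.5, y 0. Two small bays on the near (-x) side: inside 80 (x) x 77.5 (y), centres x -32.5, y -41.25 and +41.25.
Not all that is in view belongs to the job. What is meant by the orange_plug is not brown or pink, and is the larger of those in its own colour.

How it is judged:
By the outcome, as a careful person would: the job done as asked, in the order asked, and still so for the second after the job is handed in, with the robot touching nothing.
It also fails if it takes over 115 s, if anything falls off the work surface, if the arm or the gripper's body presses on something with over 40 N, if the wrist force passes 120 N, or if a joint passes its speed limit or range.

## Robot

A 6-joint arm with a two-finger parallel gripper is mounted at the origin on the work surface. World frame = base frame: x ahead of the robot, y to its left, z up, the work surface at z = 0. Lengths are in mm, angles in degrees, forces in N, time in s.
With the tool pointing down it reaches from about 300 to 775 mm from the base axis. Payload 14.6 kg.
Tool frame: the origin (TCP) lies between the finger pads; the fingertips stand 14 mm ahead of it and the grasp point (between the pads) lies 5 mm behind it; z points along the fingers, y is the line along which they close (so a half turn about z gives the same grasp; the last joint's range is limited). The gripper opens to 85 mm and grips with 20 to 120 N. Pads are 22 mm wide; open, the fingers measure 114 mm over their backs; the gripper's body (76 mm by 85 mm) begins 54 mm behind the grasp point. The pads swing forward as they close: fully open they stand 13 mm farther back than shut.
Start: joints at [-72.399, 17.183, 87.147, -0, 75.671, -3.816], TCP at [200.828, -512.013, 245.281] pointing down, gripper open.
Joint ranges: [-173.82, 173.82], [-45.26, 126.66], [13.44, 144.39], [-59.66, 239.66], [0, 175.72], [-146.38, 146.38]. Speed limits (degrees/s): [127.2, 127.2, 147.25, 180, 180, 180].

## Interface

Orientations are given as [roll, pitch, yaw] about the fixed x, y, z axes, in that order (R = Rz(yaw) Ry(pitch) Rx(roll)).
In Python, from plant import * gives the robot as it stands.
- The arm moves only by the shell command python3 -m handwheel 'ROWS' [OPENING]. ROWS is JSON, a list of rows, each a list of 2 entries, a list of its own where there are three numbers: the shift along the tool's x, y, z normalised to -1 to 1, where 1 is 0.25 m, then the turn, a rotation vector about the tool's x, y, z normalised to -1 to 1, where 1 is 90 degrees. A call has 1 to 12 rows; each row shifts and turns the commanded pose from where the row before left it, along the tool's axes as they then stand; what a row does not reach is not made up. A row lasts 1/12 s, in which the tool goes at most 41.7 mm and 7.16 degrees, less where a joint would pass 70% of its speed; a pose out of reach is approached as far as the arm can. A call with a number of a shift or a turn outside -1 to 1 is refused whole. A call with a gripper value outside its range is refused whole. OPENING is the opening, from -1 (shut) to 1 (fully open), set as the call begins (- or left out, the last holds). The fingers move at their own pace and stop on an object; the grip force is fixed at half the most. Time passes only in rows, so rows that do not move let the fingers close. It gives the time, the measured TCP pose, the force, the opening and the grip force at its end, in the units of the state.
- get_state(): the state, without advancing time (a new reading comes with each control period).
- capture(name): name is "scene" or "top" or "wrist"; returns the picture (480x640x3 uint8, red, green, blue); there is no depth.
- camera_params(name): a dict with "K" (3x3 intrinsics, pixels), "dist" ([k1, k2, p1, p2, k3] as OpenCV has them; the pictures are not rectified), "pose" (4x4, takes a point from camera to world coordinates); the wrist camera has in their place "hand_eye" (4x4, takes a point from camera to tool coordinates, whose origin is the TCP and whose axes are the flange's). Camera axes: x right, y down, z forward; pixel columns grow to the right and rows downward; lengths in mm; the calibration is good to about 2 mm. A picture is of the moment at which its call begins: read the wrist's pose just before it. camera_params takes no time and is no camera call.
- finish_job(): hands the job in; it is judged then, once.
The state is a dict: "clock": time; "q": joint angles; "qvel": joint speeds; "effort": joint torques, N m; "tool_pos": TCP position; "ee_rot": TCP orientation; "wrist_force": force on the tool from outside, world axes, zero at the start; "torque": the same for the moment, N m; "grip_width": finger opening in mm; "grasp_force": force on a finger pad.
Only numpy, scipy, OpenCV 4.12 (cv2) and the standard library are available. Lean on these libraries where they do the work, as an engineer would, in place of code of your own. Each camera call takes 0.05 s, during which the arm holds its last target. There are 200 camera calls.

## Working session

There is one attempt and no reset: what is moved stays moved. The work goes in short steps, Python scripts to look and compute and a shell command to move; the robot and the scene stay as the last step left them, time stands still between calls to the robot, and variables do not carry over. Pictures are saved under pics/ and viewed, at most 14 in all, crops included, and the job is handed in when it is done.

```bash
mkdir -p pics; ls
python3 - <<'E'
from plant import *
import cv2
for n in("top","scene"):
    cv2.imwrite(f"pics/{n}0.png",capture(n)[:,:,::-1])
    print(n,{k:(v.round(3).tolist() if hasattr(v,'round') else v) for k,v in camera_params(n).items()})
print({k:v for k,v in camera_params("wrist").items()})
print(get_state())
E
```

```text
pics
top {'K': [[485.677, 0.0, 316.903], [0.0, 485.677, 235.705], [0.0, 0.0, 1.0]], 'dist': [-0.003, 0.0, 0.0, 0.0, 0.0], 'pose': [[0.011, -0.996, 0.088, 425.369], [-0.999, -0.015, -0.038, 16.539], [0.039, -0.087, -0.995, 906.296], [0.0, 0.0, 0.0, 1.0]]}
scene {'K': [[545.016, 0.0, 317.079], [0.0, 545.016, 240.603], [0.0, 0.0, 1.0]], 'dist': [-0.114, 0.0, 0.0, 0.0, 0.0], 'pose': [[0.098, 0.772, -0.628, 1062.53], [0.995, -0.085, 0.052, -33.914], [-0.013, -0.63, -0.776, 741.122], [0.0, 0.0, 0.0, 1.0]]}
{'K': array([[330.80542366,   0.        , 325.2800237 ],
       [  0.        , 330.80542366, 236.07991044],
       [  0.        ,   0.        ,   1.        ]]), 'dist': array([-0.0208637,  0.       ,  0.       ,  0.       ,  0.       ]), 'hand_eye': array([[ 9.17484499e-04, -9.50403615e-01, -3.11017888e-01,
         8.05185683e+01],
       [ 9.99999514e-01,  7.60169500e-04,  6.27025715e-04,
         2.42235009e-02],
       [-3.59501194e-04, -3.11018312e-01,  9.50403851e-01,
        -1.27207317e+02],
       [ 0.00000000e+00,  0.00000000e+00,  0.00000000e+00,
         1.00000000e+00]])}
{'clock': 0.1, 'q': array([-7.23987468e+01,  1.72120567e+01,  8.71786934e+01, -6.21032521e-04,
        7.56701935e+01, -3.81689921e+00]), 'qvel': array([-0.0799148 , -0.10674766, -0.12136623, -0.02416619, -0.01644617,
        0.04568516]), 'effort': array([-2.16037661e-03, -5.44382679e+01, -3.62377346e+01, -2.29628567e-04,
        3.03191882e-03, -6.54295127e-05]), 'tool_pos': array([ 200.76763178, -511.8243008 ,  244.76736581]), 'ee_rot': array([-1.79939152e+02, -3.45669390e-03,  2.14183046e+01]), 'wrist_force': array([ 0.40109712,  0.23476466, -0.50962003]), 'torque': array([-0.01111491, -0.00254214, -0.01235704]), 'grasp_force': 0.0, 'grip_width': 85.74344741625818}
```

View pics/top0.png

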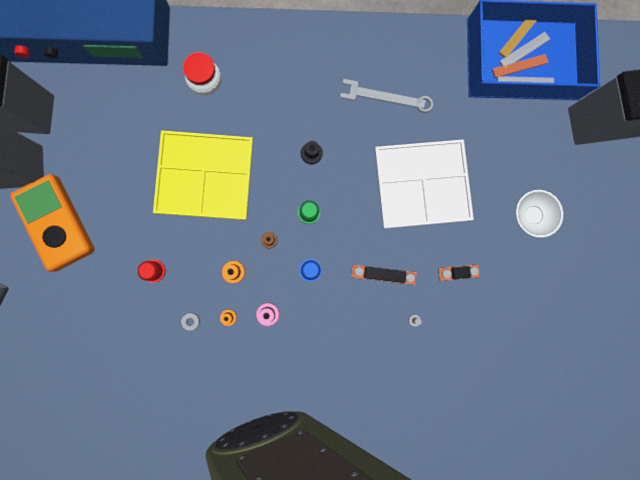

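View pics/scene0.png

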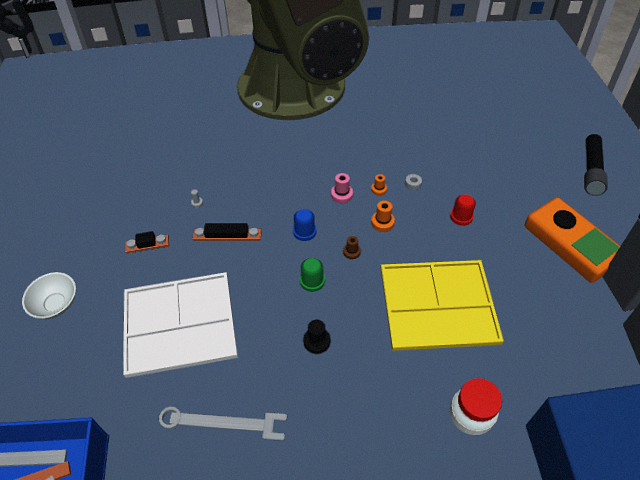

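The top view (up = +x, left = +y) has the yellow tray at (204,175), white tray (424,184), red shroud (150,271) and large orange plug (233,272). Blue is at (310,270), green (309,212), the black plug (311,153), the long link (384,274) and the short link (460,272). The scene view shows the same things from the far side. In it, white tray is (180,322), yellow (440,304), long link (227,232), short (147,241), red (463,210), blue (304,225) and orange (383,216).

```bash
cat > h.py <<'E'
from plant import *
import cv2, numpy as np
from scipy.spatial.transform import Rotation as Rn
def cam(name,st=None):
    p=camera_params(name); P=p.get("pose")
    if P is None:
        T=np.eye(4);T[:3,:3]=Rn.from_euler('xyz',st["ee_rot"],degrees=True).as_matrix();T[:3,3]=st["tool_pos"]
        P=T@p["hand_eye"]
    return np.array(p["K"]),np.array(p["dist"]),np.array(P)
def ray(c,uv):
    u=cv2.undistortPoints(np.array([[uv]],float),c[0],c[1])[0,0]
    d=c[2][:3,:3]@[*u,1]; return c[2][:3,3],d/np.linalg.norm(d)
def plane(c,uv,z):
    o,d=ray(c,uv); return o+d*(z-o[2])/d[2]
def tri(c1,p1,c2,p2):
    o,d=ray(c1,p1);q,e=ray(c2,p2)
    s=np.linalg.lstsq(np.c_[d,-e],q-o,rcond=None)[0]
    a=o+s[0]*d;b=q+s[1]*e
    return (a+b)/2,np.linalg.norm(a-b)
HSV=dict(red=[(0,130,60),(6,255,255),(172,130,60),(180,255,255)],orange=[(10,180,120),(19,255,255)],blue=[(106,170,90),(120,255,255)],
 green=[(60,130,50),(85,255,255)],yellow=[(24,150,120),(34,255,255)],white=[(0,0,170),(180,30,255)],black=[(0,0,0),(180,255,48)],copper=[(4,90,110),(12,190,255)],
 steel=[(0,0,120),(180,40,255)])
def blobs(img,col,amin=15):
    h=cv2.cvtColor(img,cv2.COLOR_RGB2HSV);r=HSV[col];m=cv2.inRange(h,r[0],r[1])
    if len(r)>2:m|=cv2.inRange(h,r[2],r[3])
    cs,_=cv2.findContours(m,cv2.RETR_EXTERNAL,cv2.CHAIN_APPROX_NONE)
    o=[]
    for c in cs:
        M=cv2.moments(c)
        if M["m00"]>amin:o.append((np.array([M["m10"],M["m01"]])/M["m00"],M["m00"],c))
    return o
def near(img,col,p,rmax=40,amin=15):
    b=[x for x in blobs(img,col,amin) if np.hypot(*(x[0]-p))<rmax]
    return min(b,key=lambda x:np.hypot(*(x[0]-p)))
E
python3 - <<'E'
from h import *
np.set_printoptions(precision=1,suppress=True)
I={n:cv2.cvtColor(cv2.imread(f"pics/{n}0.png"),cv2.COLOR_BGR2RGB) for n in("top","scene")}
ct,cs=cam("top"),cam("scene")
for n,col,a,b in[("red","red",(150,271),(463,210)),("blue","blue",(310,270),(304,225)),("orange","orange",(233,272),(383,216)),("green","green",(309,212),(312,273)),("blackplug","black",(311,153),(317,336)),("longblk","black",(384,274),(227,232)),("shortblk","black",(460,272),(147,241))]:
    A=near(I["top"],col,a);B=near(I["scene"],col,b)
    X,g=tri(ct,A[0],cs,B[0]);print(n,A[0],A[1],B[0],B[1],"X",X,"gap",round(g,1))
    if "blk" in n: 
        r=cv2.minAreaRect(A[2]);print("  rect",r)
for n,a,b in[("white",(424,184),(180,322)),("yellow",(204,175),(440,304))]:
    Q=[]
    for im,p in((I["top"],a),(I["scene"],b)):
        c=near(im,n,p,30,1000)[2];c=cv2.convexHull(c)
        q=cv2.approxPolyDP(c,0.05*cv2.arcLength(c,True),True)[:,0].astype(float);Q.append(q)
    pt=[plane(ct,q,10) for q in Q[0]];ps=[plane(cs,q,10) for q in Q[1]]
    C=[]
    for i,x in enumerate(pt):
        j=min(range(len(ps)),key=lambda j:np.hypot(*(ps[j]-x)[:2]))
        X,g=tri(ct,Q[0][i],cs,Q[1][j]);print(n,"corner",Q[0][i],X,round(g,1),"plane10 top",x[:2],"scene",ps[j][:2]);C.append(x)
    print("  centre top-plane",np.mean(pt,0),"scene-plane",np.mean(ps,0))
    r=cv2.minAreaRect(np.array([p[:2] for p in pt],np.float32));print("  rect",r)
E
```

```text
red [151.3 270.6] 450.5 [462.9 210. ] 550.0 X [436.3 281.1  18.9] gap 1.7
blue [309.8 270. ] 328.0 [303.9 224.4] 473.5 X [440.5  -5.1  20.1] gap 0.2
orange [233.1 271.7] 337.0 [384.2 209.7] 183.5 X [436.  134.   36.3] gap 5.3
green [308.5 212.3] 353.5 [311.7 274.8] 639.0 X [546.9  -1.4  16.7] gap 0.5
blackplug [311.  155.1] 57.0 [316.3 337.3] 638.5 X [657.1  -4.8   6.9] gap 0.6Traceback (most recent call last):
  File "<stdin>", line 6, in <module>
  File "h.py", line 34, in near
    return min(b,key=lambda x:np.hypot(*(x[0]-p)))
ValueError: min() iterable argument is empty
```

```bash
sed -i 's/(180,255,48)/(180,255,62)/' h.py
cat > m.py <<'E'
from h import *
np.set_printoptions(precision=1,suppress=True)
I={n:cv2.cvtColor(cv2.imread(f"pics/{n}0.png"),cv2.COLOR_BGR2RGB) for n in("top","scene")}
ct,cs=cam("top"),cam("scene")
def boxc(im,col,p,r):  # box of all colour pieces around p
    c=np.vstack([x[2] for x in blobs(im,col,3) if np.hypot(*(x[0]-p))<r]);x,y,w,h=cv2.boundingRect(c);return np.array([x+w/2-.5,y+h/2-.5]),(w,h)
for n,a,b,r in[("orange",(233,272),(383,216),18)]:
    A=boxc(I["top"],n,a,r);B=boxc(I["scene"],n,b,r);print(n,A,B,tri(ct,A[0],cs,B[0]))
for n,a,b in[("longblk",(384,274),(227,232)),("shortblk",(460,272),(147,241))]:
    for col in("black",):
        A=near(I["top"],col,a,12);B=near(I["scene"],col,b,12)
        print(n,A[0],A[1],B[0],B[1],tri(ct,A[0],cs,B[0]),cv2.minAreaRect(A[2]))
for n,ps in[("long",[((359,271),(198,234)),((410,278),(254,234))]),("short",[((446,273),(132,244)),((474,270),(161,239))]) ]:
  E=[]
  for a,b in ps:
    try:
      A=near(I["top"],"steel",a,8,5);B=near(I["scene"],"steel",b,9,5);X,g=tri(ct,A[0],cs,B[0]);E.append(plane(ct,A[0],13));print(n,"bolt",A[0],A[1],B[0],X,g,E[-1])
    except Exception as e:print(n,"bolt fail",e)
  if len(E)==2:d=E[0]-E[1];print("  len",np.hypot(*d[:2]),"ang from y",np.degrees(np.arctan2(-d[0],d[1])),"mid",(E[0]+E[1])/2)
for n,a,b in[("white",(424,184),(180,322)),("yellow",(204,175),(440,304))]:
    Q=[]
    for im,p in((I["top"],a),(I["scene"],b)):
        bl=[x[2] for x in blobs(im,n,20) if np.hypot(*(x[0]-p))<75]
        c=cv2.convexHull(np.vstack(bl))
        q=cv2.approxPolyDP(c,0.05*cv2.arcLength(c,True),True)[:,0].astype(float);Q.append(q)
    pt=[plane(ct,q,10) for q in Q[0]];ps=[plane(cs,q,10) for q in Q[1]]
    for i,x in enumerate(pt):
        j=min(range(len(ps)),key=lambda j:np.hypot(*(ps[j]-x)[:2]))
        X,g=tri(ct,Q[0][i],cs,Q[1][j]);print(n,"corner",Q[0][i],X,round(g,1),"p10 top",x[:2],"scene",ps[j][:2])
    print("  centre",np.mean(pt,0),np.mean(ps,0),"rect",cv2.minAreaRect(np.array([p[:2] for p in pt],np.float32)))
E
python3 m.py
```

```text
orange (array([233.5, 271.5]), (22, 22)) (array([382.5, 216. ]), (22, 31)) (array([436.4, 133.8,  20.4]), np.float64(2.0560229468162983))
longblk [384.8 274.4] 395.5 [225.6 230. ] 597.0 (array([ 434.2, -142.9,   15.5]), np.float64(1.00112874032928)) ((384.7552185058594, 274.3945617675781), (41.06307601928711, 10.950154304504395), 6.911227226257324)
shortblk [460.6 272.5] 163.0 [144.8 239.3] 248.5 (array([ 439.4, -284.7,   15.1]), np.float64(0.3612765426825422)) ((460.5902404785156, 272.4918518066406), (10.502145767211914, 17.563934326171875), 84.80557250976562)
long bolt [358.3 271.3] 40.5 [198.8 230.8] [ 443.9 -139.3   29.9] 93.09735136845651 [439.4 -94.7  13. ]
long bolt [409.5 277.5] 41.0 [253.4 230.9] [ 436.7 -138.5   29.2] 93.90937820317627 [ 429.  -189.8   13. ]
  len 95.63155165958283 ang from y -6.210588344454607 mid [ 434.2 -142.3   13. ]
short bolt [446.1 273.5] 45.0 [130.6 242.6] [ 439.4 -286.8    4.4] 49.54277016498168 [ 437.3 -258.3   13. ]
short bolt [473.6 270.8] 39.0 [160.  237.8] [ 443.8 -278.    30.5] 48.2925975861018 [ 442.8 -310.1   13. ]
  len 52.10908585376071 a
[... 430 characters left out ...]
 [ 674.6 -126.5]
  centre [ 607.8 -218.5   10. ] [ 606.4 -218.1   10. ] rect ((607.3385620117188, -218.6211700439453), (154.73448181152344, 169.683837890625), 6.586524486541748)
yellow corner [162. 131.] [697.3 275.1   7.1] 1.2 p10 top [696.3 273.7] scene [698.8 274.5]
yellow corner [251. 138.] [688.2 108.4   4.6] 0.2 p10 top [686.6 108. ] scene [690.9 107.3]
yellow corner [244. 219.] [533.5 116.9   8.2] 1.3 p10 top [533.4 117.4] scene [534.8 115.9]
yellow corner [154. 212.] [543.8 283.   11. ] 1.9 p10 top [543.7 282.3] scene [543.  284.4]
  centre [615.  195.3  10. ] [616.9 195.5  10. ] rect ((614.8155517578125, 195.30860900878906), (165.93118286132812, 153.5596923828125), 86.6681137084961)
```

Run:
```python
import cv2,numpy as np
t=cv2.imread("pics/top0.png")[240:300,340:490];s=cv2.imread("pics/scene0.png")[210:260,110:270]
cv2.imwrite("pics/links.png",np.vstack([cv2.resize(t,(800,320)),cv2.resize(s,(800,250))]))
```

```text
(no output)
```

View pics/links.png

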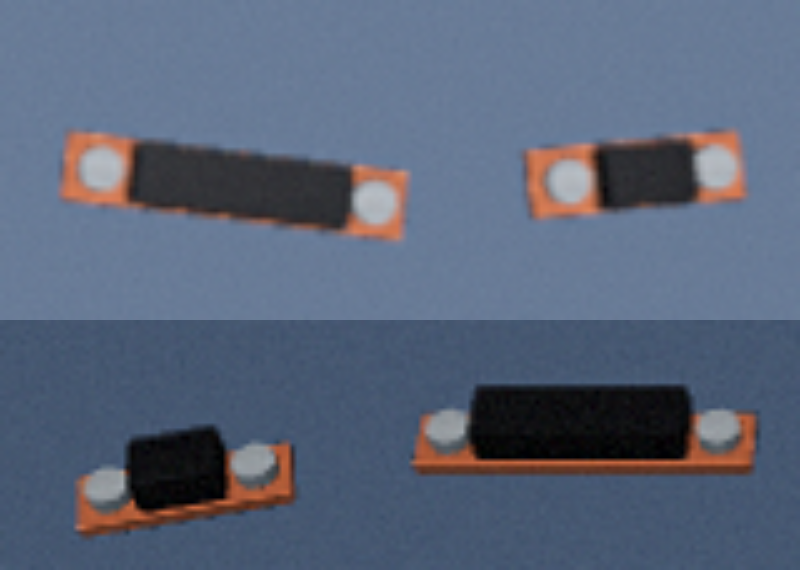

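```bash
cat > go.py <<'E'
# go.py x y z yaw [x0 y0 z0 yaw0]: turn first, then shift; prints units of the moves
import sys;from h import *
a=list(map(float,sys.argv[1:]));st=get_state()
s=a[4:] or [*st["tool_pos"],st["ee_rot"][2]]
t=-((a[3]-s[3]+180)%360-180);y=np.radians(a[3]);dx,dy,dz=np.array(a[:3])-s[:3]
print("turn z",round(t/90,4),"shift",np.round(np.array([dx*np.cos(y)+dy*np.sin(y),dx*np.sin(y)-dy*np.cos(y),-dz])/250,4),"from",np.round(s,1),"clk",round(st["clock"],2))
E
sed -i 's/(198,234)),((410,278),(254,234))/(254,230)),((410,278),(198,230))/;s/(132,244)),((474,270),(161,239))/(161,239)),((474,270),(132,243))/' m.py; python3 m.py|grep -A1 bolt; python3 go.py 434.2 -142.6 150 83.8
```

```text
long bolt [358.3 271.3] 40.5 [253.4 230.9] [439.4 -94.3  12.9] 0.834695095174236 [439.4 -94.7  13. ]
long bolt [409.5 277.5] 41.0 [198.8 230.8] [ 429.  -189.9   13.3] 0.3147381624711738 [ 429.  -189.8   13. ]
  len 95.63155165958283 ang from y -6.210588344454607 mid [ 434.2 -142.3   13. ]
short bolt [446.1 273.5] 45.0 [160.  237.8] [ 437.3 -258.3   13. ] 0.04095633994021806 [ 437.3 -258.3   13. ]
short bolt [473.6 270.8] 39.0 [130.6 242.6] [ 442.8 -309.8   13.4] 0.22394207363300817 [ 442.8 -310.1   13. ]
  len 52.10908585376071 ang from y 6.100342362211689 mid [ 440.  -284.2   13. ]
turn z -0.6931 shift [1.5691 0.7688 0.3791] from [ 200.8 -511.8  244.8   21.4] clk 0.1
```

```bash
python3 -m handwheel '[[[0,0,0],[0,0,-0.077]],[[0,0,0],[0,0,-0.077]],[[0,0,0],[0,0,-0.077]],[[0,0,0],[0,0,-0.077]],[[0,0,0],[0,0,-0.077]],[[0,0,0],[0,0,-0.077]],[[0,0,0],[0,0,-0.077]],[[0,0,0],[0,0,-0.077]],[[0,0,0],[0,0,-0.077]],[[0.1,0.05,0.025],[0,0,0]],[[0.12,0.06,0.03],[0,0,0]],[[0.12,0.06,0.03],[0,0,0]]]' 0.2
python3 -m handwheel '[[[0.12,0.06,0.03],[0,0,0]],[[0.12,0.06,0.03],[0,0,0]],[[0.12,0.06,0.03],[0,0,0]],[[0.12,0.06,0.03],[0,0,0]],[[0.12,0.06,0.03],[0,0,0]],[[0.12,0.06,0.03],[0,0,0]],[[0.12,0.06,0.03],[0,0,0]],[[0.12,0.06,0.03],[0,0,0]],[[0.12,0.06,0.03],[0,0,0]],[[0.12,0.05,0.03],[0,0,0]],[[0,0,0],[0,0,0]]]'
python3 go.py 434.2 -142.6 150 83.8
python3 - <<'E'
from h import *
import json;st=get_state();im=capture("wrist");cv2.imwrite("pics/w1.png",im[:,:,::-1])
c=cam("wrist",st)
h=cv2.cvtColor(im,cv2.COLOR_RGB2HSV)
for x,a,k in blobs(im,"steel",60): print(x.round(1),a,plane(c,x,13).round(1))
E
```

```text
clock: 1.1
tool_pos: [252.4, -431.1, 223.3]
ee_rot: [-180.0, -0.0, 83.7]
wrist_force: [1.7, -0.4, -0.1]
grip_width: 51.6
grasp_force: 0.0
clock: 2.02
tool_pos: [432.5, -145.9, 147.6]
ee_rot: [-179.9, -0.1, 84.0]
wrist_force: [0.1, -0.8, -0.4]
grip_width: 51.1
grasp_force: 0.0
turn z 0.0022 shift [ 0.0138  0.0055 -0.0096] from [ 432.5 -145.9  147.6   84. ] clk 2.02
[479.1 464. ] 990.0 [ 572.4 -429.    13. ]
[352.8 389.6] 75.5 [ 442.8 -312.4   13. ]
[342.2 343.6] 155.5 [ 437.2 -257.9   13. ]
[405.1 333.7] 65.5 [ 495.9 -253.3   13. ]
[240.9 288.9] 150.5 [ 353.4 -192.3   13. ]
[326.2 279.3] 185.0 [ 429.1 -190.8   13. ]
[530.5 271. ] 28043.5 [ 606.3 -201.4   13. ]
[326.7 167.4] 266.0 [439.4 -95.4  13. ]
```

View pics/w1.png

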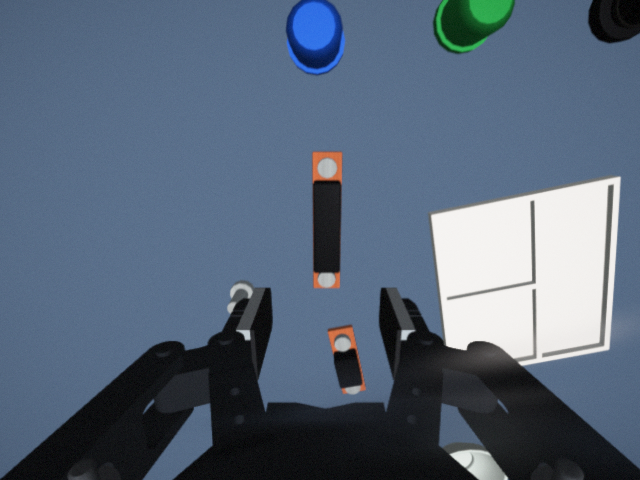

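The wrist view shows the long link centred between the fingers, bolts at (326,167) and (326,279). Its position agrees with the other two views within 1 mm, so I descend.

```bash
python3 -m handwheel '[[[0.012,0.006,0.08],[0,0,0]],[[0,0,0.1],[0,0,0]],[[0,0,0.1],[0,0,0]],[[0,0,0.1],[0,0,0]],[[0,0,0.06],[0,0,0]],[[0,0,0.03],[0,0,0]],[[0,0,0],[0,0,0]],[[0,0,0],[0,0,0]]]'
python3 go.py 434.2 -142.8 22 83.8
```

```text
clock: 2.73
tool_pos: [433.3, -147.6, 32.1]
ee_rot: [180.0, 0.0, 83.8]
wrist_force: [-0.7, -0.0, 1.0]
grip_width: 51.3
grasp_force: 0.0
turn z -0.0005 shift [0.0193 0.0016 0.0404] from [ 433.3 -147.6   32.1   83.8] clk 2.73
```

```bash
python3 -m handwheel '[[[0.019,0.002,0.03],[0,0,0]],[[0,0,0.01],[0,0,0]],[[0,0,0],[0,0,0]],[[0,0,0],[0,0,0]]]'
python3 go.py 434.2 -142.8 22 83.8
python3 -m handwheel '[[[0,0,0],[0,0,0]],[[0,0,0],[0,0,0]],[[0,0,0],[0,0,0]],[[0,0,0],[0,0,0]],[[0,0,0],[0,0,0]],[[0,0,0],[0,0,0]]]' -1
```

```text
clock: 3.07
tool_pos: [434.3, -142.3, 21.7]
ee_rot: [180.0, 0.0, 83.8]
wrist_force: [-0.1, 0.4, 0.7]
grip_width: 51.5
grasp_force: 0.0
turn z 0.0 shift [-0.0022 -0.0003 -0.001 ] from [ 434.3 -142.3   21.7   83.8] clk 3.07
clock: 3.57
tool_pos: [434.5, -142.4, 22.0]
ee_rot: [180.0, 0.0, 83.8]
wrist_force: [-1.2, 1.3, 6.6]
grip_width: 20.7
grasp_force: 59.8
```

```bash
python3 -m handwheel '[[[0,0,-0.03],[0,0,0]],[[0,0,-0.07],[0,0,0]],[[0,0,-0.09],[0,0,0]],[[0,0,-0.06],[0,0,-0.07]],[[0,0,0],[0,0,-0.072]],[[0,0,0],[0,0,0]]]'; python3 go.py 649.2 -213.5 85 96.6
```

```text
clock: 4.07
tool_pos: [434.5, -142.5, 85.2]
ee_rot: [179.9, 0.1, 96.9]
wrist_force: [0.6, 0.5, -2.0]
grip_width: 20.5
grasp_force: 58.9
turn z 0.0031 shift [-3.809e-01  8.204e-01  7.000e-04] from [ 434.5 -142.5   85.2   96.9] clk 4.07
```

```bash
python3 -m handwheel '[[[-0.02,0.04,0],[0,0,0.003]],[[-0.05,0.1,0],[0,0,0]],[[-0.05,0.11,0],[0,0,0]],[[-0.05,0.11,0],[0,0,0]],[[-0.05,0.11,0],[0,0,0]],[[-0.05,0.11,0],[0,0,0]],[[-0.05,0.11,0],[0,0,0]],[[-0.04,0.09,0],[0,0,0]],[[-0.02,0.04,0],[0,0,0]],[[0,0,0],[0,0,0]],[[0,0,0],[0,0,0]]]'; python3 go.py 649.2 -213.5 30 96.6
python3 - <<'E'
from h import *
st=get_state();im=capture("wrist");cv2.imwrite("pics/w2.png",im[:,:,::-1])
E
```

```text
clock: 4.98
tool_pos: [647.8, -214.1, 82.8]
ee_rot: [-179.9, -0.1, 96.1]
wrist_force: [-0.1, -0.1, -2.6]
grip_width: 20.4
grasp_force: 59.1
turn z -0.0051 shift [0.0016 0.0057 0.2112] from [ 647.8 -214.1   82.8   96.1] clk 4.98
```

View pics/w2.png

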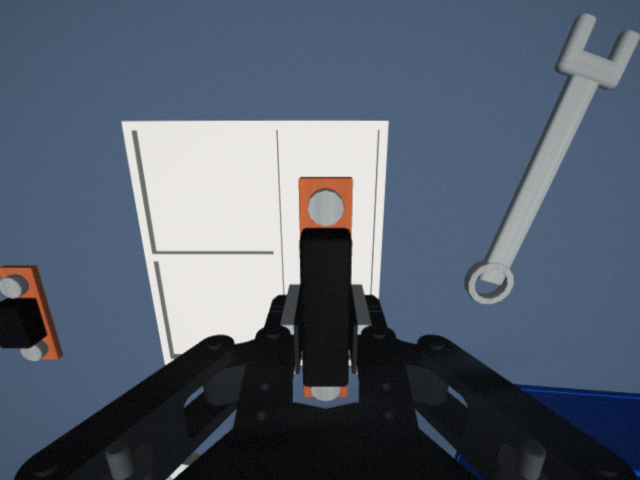

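The long link is held square and centred over the white tray's long bay, between the rib (col 280) and the far wall (col 378). I lower and release it.

```bash
python3 -m handwheel '[[[0.002,0.006,0.05],[0,0,-0.005]],[[0,0,0.08],[0,0,0]],[[0,0,0.06],[0,0,0]],[[0,0,0.02],[0,0,0]],[[0,0,0.012],[0,0,0]],[[0,0,0],[0,0,0]]]'; python3 go.py 649.2 -213.5 26.5 96.6
```

```text
clock: 5.53
tool_pos: [649.6, -213.5, 28.1]
ee_rot: [-180.0, -0.0, 96.7]
wrist_force: [-0.3, 0.7, -1.9]
grip_width: 20.6
grasp_force: 59.1
turn z 0.0015 shift [ 0.0002 -0.0016  0.0062] from [ 649.6 -213.5   28.1   96.7] clk 5.53
```

```bash
python3 -m handwheel '[[[0,0,0.005],[0,0,0]],[[0,0,0.003],[0,0,0]],[[0,0,0],[0,0,0]]]'; python3 -m handwheel '[[[0,0,0],[0,0,0]],[[0,0,0],[0,0,0]],[[0,0,0],[0,0,0]]]' 0
python3 -m handwheel '[[[0,0,-0.03],[0,0,0]],[[0,0,-0.08],[0,0,0]],[[0,0,-0.12],[0,0,0]],[[0,0,-0.12],[0,0,0]],[[0,0,-0.05],[0,0,0]],[[0,0,0],[0,0,0]]]' 0.2
python3 go.py 436.5 281 130 90
```

```text
clock: 5.78
tool_pos: [650.1, -213.7, 27.1]
ee_rot: [180.0, 0.0, 96.7]
wrist_force: [-0.5, -1.0, -0.7]
grip_width: 20.4
grasp_force: 59.1
clock: 6.03
tool_pos: [650.0, -213.6, 27.0]
ee_rot: [180.0, 0.0, 96.7]
wrist_force: [0.6, 0.3, -0.2]
grip_width: 42.4
grasp_force: 0.0
clock: 6.53
tool_pos: [651.2, -214.1, 131.2]
ee_rot: [179.7, 0.2, 96.7]
wrist_force: [0.2, -0.6, -0.4]
grip_width: 51.3
grasp_force: 0.0
turn z 0.075 shift [ 1.9803 -0.8587  0.0048] from [ 651.2 -214.1  131.2   96.7] clk 6.53
```

```bash
python3 -m handwheel '[[[0.04,-0.02,0],[0,0,0.075]],[[0.1,-0.04,0],[0,0,0]],[[0.12,-0.05,0],[0,0,0]],[[0.13,-0.056,0],[0,0,0]],[[0.13,-0.056,0],[0,0,0]],[[0.13,-0.056,0],[0,0,0]],[[0.13,-0.056,0],[0,0,0]],[[0.13,-0.056,0],[0,0,0]],[[0.13,-0.056,0],[0,0,0]],[[0.13,-0.056,0],[0,0,0]],[[0.13,-0.056,0],[0,0,0]],[[0.13,-0.056,0],[0,0,0]]]' 0.5
python3 -m handwheel '[[[0.13,-0.056,0],[0,0,0]],[[0.13,-0.056,0],[0,0,0]],[[0.12,-0.056,0],[0,0,0]],[[0.08,-0.04,0],[0,0,0]],[[0.04,-0.02,0],[0,0,0]],[[0,0,0],[0,0,0]],[[0,0,0],[0,0,0]]]'
python3 go.py 436.5 281 130 90
python3 - <<'E'
from h import *
st=get_state();im=capture("wrist");cv2.imwrite("pics/w3.png",im[:,:,::-1]);c=cam("wrist",st)
for x,a,k in blobs(im,"red",300): print(x.round(1),a,cv2.boundingRect(k),plane(c,x,23).round(1))
E
```

```text
clock: 7.53
tool_pos: [493.9, 144.6, 125.9]
ee_rot: [-179.9, 0.0, 90.0]
wrist_force: [0.0, 0.3, -0.6]
grip_width: 64.1
grasp_force: 0.0
clock: 8.12
tool_pos: [438.2, 267.9, 126.1]
ee_rot: [-180.0, 0.0, 90.0]
wrist_force: [-0.3, -0.7, -0.3]
grip_width: 63.9
grasp_force: 0.0
turn z 0.0004 shift [ 0.0523 -0.0069 -0.0155] from [438.2 267.9 126.1  90. ] clk 8.12
[322.2 223.1] 2713.0 (296, 191, 54, 65) [436.8 282.3  23. ]
```

View pics/w3.png

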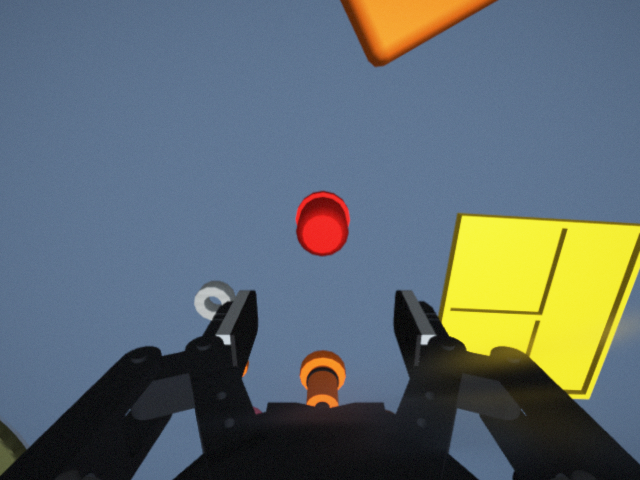

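Red shroud sits at (322,223) in the wrist view, which casts to (436.8, 282.3) and agrees with the triangulation. I descend and grasp it.

```bash
python3 -m handwheel '[[[0.055,-0.007,0],[0,0,0]],[[0,0,0.06],[0,0,0]],[[0,0,0.1],[0,0,0]],[[0,0,0.1],[0,0,0]],[[0,0,0.08],[0,0,0]],[[0,0,0.03],[0,0,0]],[[0,0,0],[0,0,0]],[[0,0,0],[0,0,0]]]'
python3 go.py 436.5 281.5 32 90
```

```text
clock: 8.83
tool_pos: [437.1, 281.5, 34.6]
ee_rot: [180.0, -0.0, 89.9]
wrist_force: [-0.5, -0.1, -0.0]
grip_width: 64.0
grasp_force: 0.0
turn z -0.0007 shift [-0.0001 -0.0025  0.0104] from [437.1 281.5  34.6  89.9] clk 8.83
```

```bash
python3 -m handwheel '[[[0,0,0.01],[0,0,0]],[[0,0,0],[0,0,0]],[[0,0,0],[0,0,0]],[[0,0,0],[0,0,0]],[[0,0,0],[0,0,0]],[[0,0,0],[0,0,0]],[[0,0,0],[0,0,0]]]' -1
python3 -m handwheel '[[[0,0,-0.03],[0,0,0]],[[0,0,-0.08],[0,0,0]],[[0,0,-0.1],[0,0,0]],[[0,0,-0.08],[0,0,0]],[[0,0,-0.03],[0,0,0]],[[0,0,0],[0,0,0]]]'
python3 go.py 579.5 -263 110 90
```

```text
clock: 9.42
tool_pos: [437.0, 282.2, 32.8]
ee_rot: [179.9, -0.0, 90.0]
wrist_force: [-1.5, -1.4, 6.1]
grip_width: 33.9
grasp_force: 59.7
clock: 9.92
tool_pos: [437.2, 282.5, 113.7]
ee_rot: [179.8, -0.1, 90.0]
wrist_force: [0.6, -0.2, -0.3]
grip_width: 33.9
grasp_force: 59.8
turn z 0.0001 shift [-2.182   0.5691  0.0148] from [437.2 282.5 113.7  90. ] clk 9.92
```

```bash
python3 -m handwheel '[[[-0.04,0.01,0],[0,0,0]],[[-0.08,0.02,0],[0,0,0]],[[-0.12,0.03,0],[0,0,0]],[[-0.13,0.034,0],[0,0,0]],[[-0.13,0.034,0],[0,0,0]],[[-0.13,0.034,0],[0,0,0]],[[-0.13,0.034,0],[0,0,0]],[[-0.13,0.034,0],[0,0,0]],[[-0.13,0.034,0],[0,0,0]],[[-0.13,0.034,0],[0,0,0]],[[-0.13,0.034,0],[0,0,0]],[[-0.13,0.034,0],[0,0,0]]]'
python3 -m handwheel '[[[-0.13,0.034,0],[0,0,0]],[[-0.13,0.034,0],[0,0,0]],[[-0.13,0.034,0],[0,0,0]],[[-0.13,0.034,0],[0,0,0]],[[-0.12,0.03,0],[0,0,0]],[[-0.08,0.025,0],[0,0,0]],[[-0.04,0.01,0],[0,0,0]],[[0,0,0],[0,0,0]],[[0,0,0],[0,0,0]]]'
python3 go.py 579.5 -263 40 90
```

```text
clock: 10.92
tool_pos: [527.2, -72.7, 110.0]
ee_rot: [-179.9, -0.0, 90.0]
wrist_force: [0.3, 0.8, 0.1]
grip_width: 34.2
grasp_force: 59.8
clock: 11.67
tool_pos: [577.5, -260.0, 110.3]
ee_rot: [-179.9, -0.1, 90.0]
wrist_force: [0.2, 0.3, -0.9]
grip_width: 34.4
grasp_force: 59.8
turn z -0.0002 shift [-0.012   0.0081  0.2813] from [ 577.5 -260.   110.3   90. ] clk 11.67
```

```bash
python3 -m handwheel '[[[-0.012,0.008,0.05],[0,0,0]],[[0,0,0.09],[0,0,0]],[[0,0,0.09],[0,0,0]],[[0,0,0.04],[0,0,0]],[[0,0,0.012],[0,0,0]],[[0,0,0],[0,0,0]],[[0,0,0],[0,0,0]]]'
python3 go.py 579.5 -263 37 90
```

```text
clock: 12.25
tool_pos: [580.7, -263.3, 42.0]
ee_rot: [179.9, 0.0, 90.0]
wrist_force: [1.0, 0.2, -0.1]
grip_width: 34.2
grasp_force: 59.8
turn z 0.0003 shift [ 0.0014 -0.0049  0.0199] from [ 580.7 -263.3   42.    90. ] clk 12.25
```

```bash
python3 -m handwheel '[[[0,0,0.012],[0,0,0]],[[0,0,0.006],[0,0,0]],[[0,0,0.002],[0,0,0]],[[0,0,0],[0,0,0]]]'; python3 -m handwheel '[[[0,0,0],[0,0,0]],[[0,0,0],[0,0,0]],[[0,0,0],[0,0,0]]]' 0.3
python3 -m handwheel '[[[0,0,-0.03],[0,0,0]],[[0,0,-0.08],[0,0,0]],[[0,0,-0.12],[0,0,0]],[[0,0,-0.12],[0,0,0]],[[0,0,-0.04],[0,0,0]],[[0,0,0],[0,0,0]]]'
python3 go.py 436.5 120 130 90
```

```text
clock: 12.58
tool_pos: [580.5, -263.6, 36.9]
ee_rot: [179.9, 0.0, 90.0]
wrist_force: [0.4, 1.0, 4.6]
grip_width: 33.8
grasp_force: 60.3
clock: 12.83
tool_pos: [580.2, -263.5, 36.0]
ee_rot: [180.0, 0.0, 90.0]
wrist_force: [1.5, -0.7, 0.9]
grip_width: 55.2
grasp_force: 0.0
clock: 13.33
tool_pos: [581.3, -264.0, 137.3]
ee_rot: [179.7, 0.1, 90.0]
wrist_force: [0.4, -0.3, 1.3]
grip_width: 55.6
grasp_force: 0.0
turn z -0.0 shift [ 1.5362 -0.5792  0.0292] from [ 581.3 -264.   137.3   90. ] clk 13.33
```

```bash
python3 -m handwheel '[[[0.05,-0.02,0],[0,0,0]],[[0.1,-0.04,0],[0,0,0]],[[0.13,-0.05,0],[0,0,0]],[[0.13,-0.05,0],[0,0,0]],[[0.13,-0.05,0],[0,0,0]],[[0.13,-0.05,0],[0,0,0]],[[0.13,-0.05,0],[0,0,0]],[[0.13,-0.05,0],[0,0,0]],[[0.13,-0.05,0],[0,0,0]],[[0.13,-0.05,0],[0,0,0]],[[0.13,-0.05,0],[0,0,0]],[[0.12,-0.04,0.03],[0,0,0]]]'
python3 -m handwheel '[[[0.06,-0.03,0],[0,0,0]],[[0.04,-0.02,0],[0,0,0]],[[0,0,0],[0,0,0]],[[0,0,0],[0,0,0]]]'
python3 go.py 436.5 133.9 32 90
python3 - <<'E'
from h import *
st=get_state();im=capture("wrist");cv2.imwrite("pics/w4.png",im[:,:,::-1]);c=cam("wrist",st)
for x,a,k in blobs(im,"orange",100): b=cv2.boundingRect(k);print(x.round(1),a,b,plane(c,x,12).round(1))
E
```

```text
clock: 14.33
tool_pos: [441.7, 98.1, 126.1]
ee_rot: [180.0, -0.0, 90.0]
wrist_force: [1.5, -0.4, -0.3]
grip_width: 55.4
grasp_force: 0.0
clock: 14.67
tool_pos: [430.3, 121.3, 125.8]
ee_rot: [-180.0, 0.0, 90.0]
wrist_force: [0.4, 0.5, -0.4]
grip_width: 55.4
grasp_force: 0.0
turn z 0.0004 shift [0.0503 0.025  0.3752] from [430.3 121.3 125.8  90. ] clk 14.67
[332.3 219.9] 2344.5 (306, 191, 54, 60) [436.3 135.2  12. ]
[222.4 209.2] 1258.5 (201, 189, 44, 40) [354.  143.4  12. ]
```

View pics/w4.png

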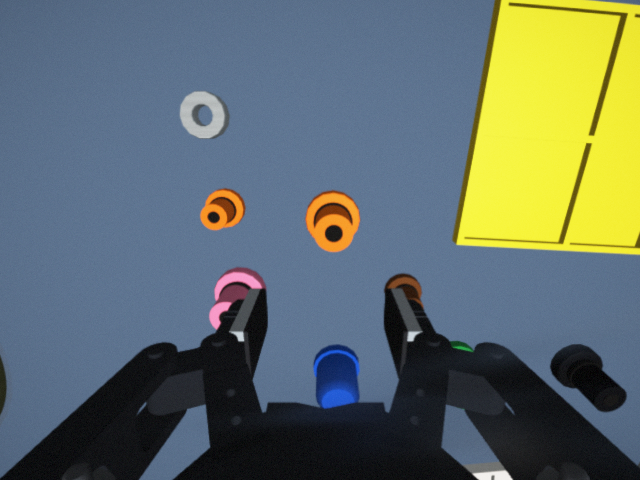

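The large orange plug is at (333,218), with the small orange one well clear at (222,209) and pink and brown outside the finger paths. It sits near (436.4, 134), so I descend.

```bash
python3 -m handwheel '[[[0.05,0.025,0],[0,0,0]],[[0,0,0.06],[0,0,0]],[[0,0,0.1],[0,0,0]],[[0,0,0.1],[0,0,0]],[[0,0,0.08],[0,0,0]],[[0,0,0.02],[0,0,0]],[[0,0,0],[0,0,0]],[[0,0,0],[0,0,0]]]'
python3 go.py 436.4 134 33 90
```

```text
clock: 15.38
tool_pos: [437.2, 134.0, 36.7]
ee_rot: [180.0, -0.0, 90.0]
wrist_force: [0.0, -0.7, -0.1]
grip_width: 55.8
grasp_force: 0.0
turn z -0.0004 shift [-0.     -0.0032  0.0147] from [437.2 134.   36.7  90. ] clk 15.38
```

```bash
python3 -m handwheel '[[[0,-0.002,0.01],[0,0,0]],[[0,0,0],[0,0,0]],[[0,0,0],[0,0,0]],[[0,0,0],[0,0,0]],[[0,0,0],[0,0,0]],[[0,0,0],[0,0,0]],[[0,0,0],[0,0,0]]]' -1
python3 -m handwheel '[[[0,0,-0.03],[0,0,0]],[[0,0,-0.08],[0,0,0]],[[0,0,-0.1],[0,0,0]],[[0,0,-0.08],[0,0,0]],[[0,0,-0.03],[0,0,0]],[[0,0,0],[0,0,0]]]'
python3 go.py 570 -181.2 110 90
```

```text
clock: 15.97
tool_pos: [436.5, 134.1, 34.5]
ee_rot: [179.9, -0.0, 90.0]
wrist_force: [-1.7, -0.1, 5.6]
grip_width: 24.4
grasp_force: 58.6
clock: 16.47
tool_pos: [436.8, 134.2, 115.5]
ee_rot: [179.8, -0.0, 90.0]
wrist_force: [1.1, 0.1, -0.7]
grip_width: 24.2
grasp_force: 58.9
turn z 0.0 shift [-1.2617  0.5328  0.022 ] from [436.8 134.2 115.5  90. ] clk 16.47
```

```bash
python3 -m handwheel '[[[-0.04,0.02,0],[0,0,0]],[[-0.09,0.04,0],[0,0,0]],[[-0.13,0.05,0],[0,0,0]],[[-0.13,0.055,0],[0,0,0]],[[-0.13,0.055,0],[0,0,0]],[[-0.13,0.055,0],[0,0,0]],[[-0.13,0.055,0],[0,0,0]],[[-0.13,0.055,0],[0,0,0]],[[-0.13,0.055,0],[0,0,0]],[[-0.11,0.05,0],[0,0,0]],[[-0.08,0.03,0],[0,0,0]],[[-0.04,0.015,0],[0,0,0]]]'
python3 -m handwheel '[[[-0.02,0.005,0],[0,0,0]],[[0,0,0],[0,0,0]],[[0,0,0],[0,0,0]]]'
python3 go.py 570 -181.2 38.5 90
```

```text
clock: 17.47
tool_pos: [569.4, -186.5, 111.5]
ee_rot: [-179.9, -0.0, 89.9]
wrist_force: [0.4, -0.9, -0.8]
grip_width: 24.0
grasp_force: 58.9
clock: 17.72
tool_pos: [570.5, -187.7, 112.9]
ee_rot: [-179.9, -0.0, 90.0]
wrist_force: [-0.6, 0.7, -0.5]
grip_width: 23.9
grasp_force: 58.9
turn z 0.0003 shift [ 0.0259 -0.002   0.2977] from [ 570.5 -187.7  112.9   90. ] clk 17.72
```

```bash
python3 -m handwheel '[[[0.026,-0.002,0.05],[0,0,0]],[[0,0,0.09],[0,0,0]],[[0,0,0.09],[0,0,0]],[[0,0,0.04],[0,0,0]],[[0,0,0.012],[0,0,0]],[[0,0,0],[0,0,0]],[[0,0,0],[0,0,0]]]'
python3 go.py 570 -181.2 38.5 90
```

```text
clock: 18.3
tool_pos: [571.0, -181.9, 44.2]
ee_rot: [179.9, 0.0, 90.0]
wrist_force: [0.5, -0.4, 0.5]
grip_width: 24.5
grasp_force: 58.9
turn z 0.0002 shift [ 0.0026 -0.0038  0.0227] from [ 571.  -181.9   44.2   90. ] clk 18.3
```

Next after release: the short link at about (440, -284.2), yaw 96.1.

```bash
python3 -m handwheel '[[[0.002,-0.002,0.014],[0,0,0]],[[0,0,0.006],[0,0,0]],[[0,0,0.003],[0,0,0]],[[0,0,0],[0,0,0]]]'; python3 -m handwheel '[[[0,0,0],[0,0,0]],[[0,0,0],[0,0,0]],[[0,0,0],[0,0,0]]]' 0.1
python3 -m handwheel '[[[0,0,-0.03],[0,0,0]],[[0,0,-0.08],[0,0,0]],[[0,0,-0.12],[0,0,0]],[[0,0,-0.12],[0,0,0]],[[0,0,-0.04],[0,0,0]],[[0,0,0],[0,0,0]]]'
python3 go.py 440 -284.2 138 96.1
```

```text
clock: 18.63
tool_pos: [570.3, -181.5, 38.6]
ee_rot: [179.9, 0.0, 90.0]
wrist_force: [-3.2, 1.8, 9.6]
grip_width: 24.2
grasp_force: 60.0
clock: 18.88
tool_pos: [570.0, -181.5, 37.4]
ee_rot: [180.0, 0.0, 90.0]
wrist_force: [0.3, 1.1, -0.8]
grip_width: 47.0
grasp_force: 0.0
clock: 19.38
tool_pos: [571.1, -181.9, 138.3]
ee_rot: [179.7, 0.1, 90.0]
wrist_force: [-0.6, -0.5, 0.2]
grip_width: 46.9
grasp_force: 0.0
turn z -0.0678 shift [-0.3511 -0.5648  0.0011] from [ 571.1 -181.9  138.3   90. ] clk 19.38
```

```bash
python3 -m handwheel '[[[0,0,0],[0,0,-0.068]],[[-0.03,-0.05,0],[0,0,0]],[[-0.06,-0.1,0],[0,0,0]],[[-0.07,-0.11,0],[0,0,0]],[[-0.07,-0.11,0],[0,0,0]],[[-0.06,-0.1,0],[0,0,0]],[[-0.04,-0.06,0],[0,0,0]],[[-0.02,-0.035,0],[0,0,0]],[[0,0,0],[0,0,0]],[[0,0,0],[0,0,0]]]' 0.2
python3 go.py 440 -284.2 22 96.1
python3 - <<'E'
from h import *
st=get_state();im=capture("wrist");cv2.imwrite("pics/w5.png",im[:,:,::-1]);c=cam("wrist",st)
for x,a,k in blobs(im,"steel",60):
    p=plane(c,x,13)
    if p[0]<500: print(x.round(1),a,p.round(1))
E
```

```text
clock: 20.22
tool_pos: [439.0, -283.3, 134.4]
ee_rot: [-180.0, -0.0, 96.1]
wrist_force: [0.3, 0.2, -0.2]
grip_width: 51.3
grasp_force: 0.0
turn z -0.0002 shift [-0.004   0.0035  0.4495] from [ 439.  -283.3  134.4   96.1] clk 20.22
[325.3 265.7] 209.5 [ 442.7 -309.9   13. ]
[325.3 203. ] 274.0 [ 437.1 -258.1   13. ]
[213.6 109.7] 796.5 [ 351.4 -199.7   13. ]
```

View pics/w5.png

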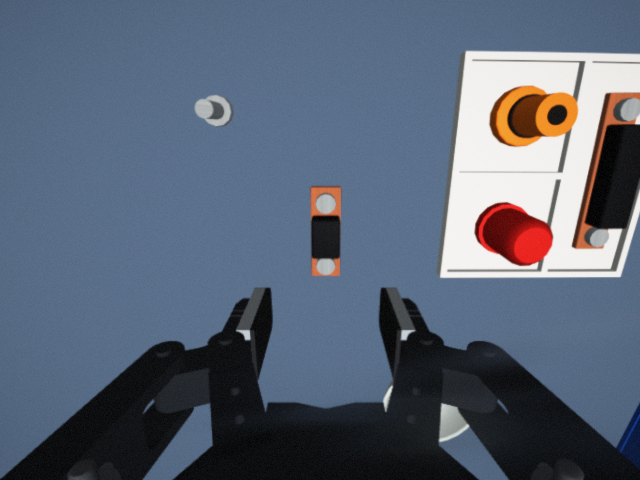

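The white tray holds the long link, the red shroud and the orange plug, each standing in its own bay. The short link is centred at (326,236) with its mid point at (439.9, -284).

```bash
python3 -m handwheel '[[[-0.004,0.002,0.06],[0,0,0]],[[0,0,0.1],[0,0,0]],[[0,0,0.1],[0,0,0]],[[0,0,0.1],[0,0,0]],[[0,0,0.06],[0,0,0]],[[0,0,0.01],[0,0,0]],[[0,0,0],[0,0,0]],[[0,0,0],[0,0,0]]]'
python3 go.py 440 -284.1 22 96.1
```

```text
clock: 20.93
tool_pos: [440.3, -284.3, 28.0]
ee_rot: [180.0, 0.0, 96.2]
wrist_force: [1.0, -0.6, -0.2]
grip_width: 51.1
grasp_force: 0.0
turn z 0.0008 shift [ 0.0009 -0.001   0.0242] from [ 440.3 -284.3   28.    96.2] clk 20.93
```

```bash
python3 -m handwheel '[[[0,0,0.016],[0,0,0]],[[0,0,0.006],[0,0,0]],[[0,0,0],[0,0,0]],[[0,0,0],[0,0,0]]]'
python3 -m handwheel '[[[0,0,0],[0,0,0]],[[0,0,0],[0,0,0]],[[0,0,0],[0,0,0]],[[0,0,0],[0,0,0]],[[0,0,0],[0,0,0]],[[0,0,0],[0,0,0]]]' -1
python3 -m handwheel '[[[0,0,-0.03],[0,0,0]],[[0,0,-0.08],[0,0,0]],[[0,0,-0.1],[0,0,0]],[[0,0,-0.08],[0,0,0]],[[0,0,-0.05],[0,0,0]],[[0,0,0],[0,0,0]]]'
python3 go.py 658.4 193 110 86.7
```

```text
clock: 21.27
tool_pos: [439.6, -284.5, 22.1]
ee_rot: [180.0, 0.0, 96.1]
wrist_force: [0.1, -0.1, -0.6]
grip_width: 51.3
grasp_force: 0.0
clock: 21.77
tool_pos: [439.7, -284.6, 22.2]
ee_rot: [180.0, 0.0, 96.1]
wrist_force: [-0.9, 1.7, 6.4]
grip_width: 20.5
grasp_force: 59.4
clock: 22.27
tool_pos: [440.3, -285.1, 109.7]
ee_rot: [179.8, 0.2, 96.1]
wrist_force: [0.4, -0.1, 0.4]
grip_width: 20.2
grasp_force: 58.8
turn z 0.1046 shift [ 1.9595e+00  7.6090e-01 -1.3000e-03] from [ 440.3 -285.1  109.7   96.1] clk 22.27
```

```bash
python3 -m handwheel '[[[0,0,0],[0,0,0.052]],[[0,0,0],[0,0,0.0525]],[[0.04,0.015,0],[0,0,0]],[[0.08,0.03,0],[0,0,0]],[[0.12,0.047,0],[0,0,0]],[[0.13,0.05,0],[0,0,0]],[[0.13,0.05,0],[0,0,0]],[[0.13,0.05,0],[0,0,0]],[[0.13,0.05,0],[0,0,0]],[[0.13,0.05,0],[0,0,0]],[[0.13,0.05,0],[0,0,0]],[[0.13,0.05,0],[0,0,0]]]'
python3 -m handwheel '[[[0.13,0.05,0],[0,0,0]],[[0.13,0.05,0],[0,0,0]],[[0.13,0.05,0],[0,0,0]],[[0.13,0.05,0],[0,0,0]],[[0.13,0.05,0],[0,0,0]],[[0.1,0.04,0],[0,0,0]],[[0.06,0.03,0],[0,0,0]],[[0,0,0],[0,0,0]],[[0,0,0],[0,0,0]]]'
python3 go.py 658.4 193 30 86.7
python3 - <<'E'
from h import *
im=capture("wrist");cv2.imwrite("pics/w6.png",im[:,:,::-1])
E
```

```text
clock: 23.27
tool_pos: [566.3, -1.2, 106.1]
ee_rot: [-179.9, -0.0, 86.9]
wrist_force: [0.6, -0.7, -0.6]
grip_width: 20.6
grasp_force: 58.8
clock: 24.02
tool_pos: [657.0, 194.9, 105.4]
ee_rot: [-179.9, 0.0, 86.9]
wrist_force: [0.6, -0.8, -0.2]
grip_width: 20.4
grasp_force: 58.8
turn z 0.0024 shift [-0.0073  0.0061  0.3016] from [657.  194.9 105.4  86.9] clk 24.02
```

View pics/w6.png

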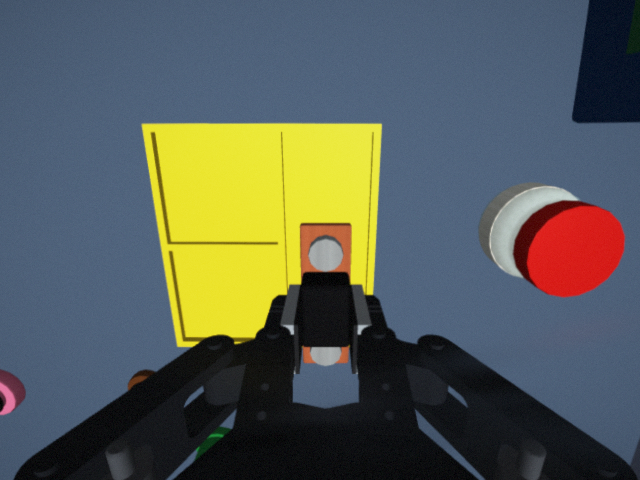

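The short link is square over the yellow long bay, between the rib (col 285) and the wall (col 372). I lower it.

```bash
python3 -m handwheel '[[[-0.007,0.004,0.05],[0,0,0.002]],[[0,0,0.09],[0,0,0]],[[0,0,0.09],[0,0,0]],[[0,0,0.05],[0,0,0]],[[0,0,0.018],[0,0,0]],[[0,0,0.006],[0,0,0]],[[0,0,0],[0,0,0]],[[0,0,0],[0,0,0]]]'; python3 go.py 658.4 193 26.5 86.7
```

```text
clock: 24.73
tool_pos: [659.2, 192.0, 32.1]
ee_rot: [179.9, -0.0, 86.5]
wrist_force: [0.3, -1.4, -0.3]
grip_width: 20.4
grasp_force: 58.8
turn z -0.0019 shift [ 0.0039 -0.0034  0.0223] from [659.2 192.   32.1  86.5] clk 24.73
```

Then release and head for the blue shroud at about (440.5, -5).

```bash
python3 -m handwheel '[[[0,-0.002,0.014],[0,0,0]],[[0,0,0.006],[0,0,0]],[[0,0,0.002],[0,0,0]],[[0,0,0],[0,0,0]]]'; python3 -m handwheel '[[[0,0,0],[0,0,0]],[[0,0,0],[0,0,0]],[[0,0,0],[0,0,0]]]' 0
python3 -m handwheel '[[[0,0,-0.03],[0,0,0]],[[0,0,-0.08],[0,0,0]],[[0,0,-0.12],[0,0,0]],[[0,0,-0.12],[0,0,0]],[[0,0,-0.05],[0,0,0]],[[0,0,0],[0,0,-0.037]]]'
python3 go.py 440.5 -15 130 90
```

```text
clock: 25.07
tool_pos: [658.4, 192.1, 26.3]
ee_rot: [179.9, -0.0, 86.5]
wrist_force: [-3.4, -0.4, 6.1]
grip_width: 20.2
grasp_force: 59.7
clock: 25.32
tool_pos: [658.1, 192.0, 25.3]
ee_rot: [180.0, -0.0, 86.5]
wrist_force: [0.3, -0.1, 0.2]
grip_width: 42.9
grasp_force: 0.0
clock: 25.82
tool_pos: [659.5, 192.4, 130.0]
ee_rot: [179.6, -0.1, 89.8]
wrist_force: [-0.4, -0.0, -0.5]
grip_width: 42.5
grasp_force: 0.0
turn z -0.0021 shift [-8.295e-01 -8.761e-01  1.000e-04] from [659.5 192.4 130.   89.8] clk 25.82
```

```bash
python3 -m handwheel '[[[-0.03,-0.03,0],[0,0,0]],[[-0.06,-0.06,0],[0,0,0]],[[-0.09,-0.09,0],[0,0,0]],[[-0.09,-0.1,0],[0,0,0]],[[-0.09,-0.1,0],[0,0,0]],[[-0.09,-0.1,0],[0,0,0]],[[-0.09,-0.1,0],[0,0,0]],[[-0.09,-0.1,0],[0,0,0]],[[-0.09,-0.09,0],[0,0,0]],[[-0.07,-0.07,0],[0,0,0]],[[-0.04,-0.04,0],[0,0,0]],[[0,0,0],[0,0,0]]]' 0.5
python3 -m handwheel '[[[0,0,0],[0,0,0]]]'
python3 go.py 440.5 -5 33 90
python3 - <<'E'
from h import *
st=get_state();im=capture("wrist");cv2.imwrite("pics/w7.png",im[:,:,::-1]);c=cam("wrist",st)
for x,a,k in blobs(im,"blue",300): print(x.round(1),a,cv2.boundingRect(k),plane(c,x,23).round(1))
E
```

```text
clock: 26.82
tool_pos: [436.2, -16.3, 125.6]
ee_rot: [-180.0, 0.0, 89.8]
wrist_force: [-0.4, 0.3, -0.4]
grip_width: 63.9
grasp_force: 0.0
clock: 26.9
tool_pos: [437.8, -15.2, 125.7]
ee_rot: [179.9, 0.0, 89.8]
wrist_force: [0.6, 0.0, 0.3]
grip_width: 64.1
grasp_force: 0.0
turn z -0.0023 shift [0.0407 0.0107 0.3709] from [437.8 -15.2 125.7  89.8] clk 26.9
[328.2 227.7] 2690.5 (302, 196, 53, 65) [440.9  -4.1  23. ]
```

View pics/w7.png

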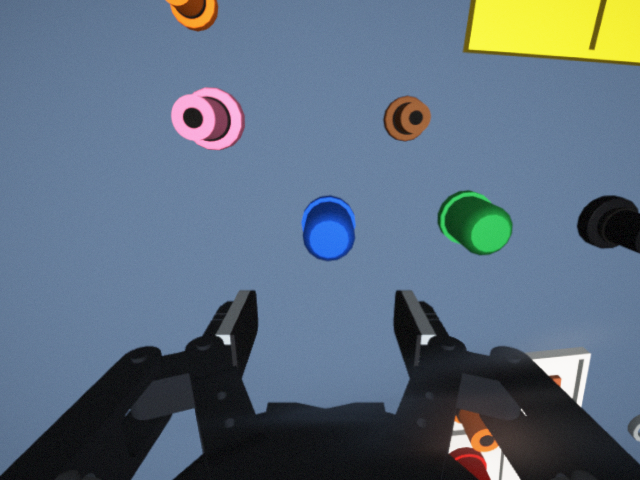

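Blue is at (328,228), which casts to (440.9, -4.1). Green at (478,222) is clear of the fingers, so I descend.

```bash
python3 -m handwheel '[[[0.041,0.01,0],[0,0,0]],[[0,0,0.06],[0,0,0]],[[0,0,0.1],[0,0,0]],[[0,0,0.1],[0,0,0]],[[0,0,0.08],[0,0,0]],[[0,0,0.03],[0,0,0]],[[0,0,0],[0,0,0]],[[0,0,0],[0,0,0]]]'
python3 go.py 440.7 -4.6 33 90
```

```text
clock: 27.62
tool_pos: [440.7, -4.1, 33.2]
ee_rot: [-180.0, -0.0, 89.9]
wrist_force: [-0.1, -0.2, 0.2]
grip_width: 64.3
grasp_force: 0.0
turn z -0.0011 shift [-0.002   0.0001  0.0007] from [440.7  -4.1  33.2  89.9] clk 27.62
```

```bash
python3 -m handwheel '[[[0,0,0],[0,0,0]],[[0,0,0],[0,0,0]],[[0,0,0],[0,0,0]],[[0,0,0],[0,0,0]],[[0,0,0],[0,0,0]],[[0,0,0],[0,0,0]],[[0,0,0],[0,0,0]]]' -1
python3 -m handwheel '[[[0,0,-0.03],[0,0,0]],[[0,0,-0.08],[0,0,0]],[[0,0,-0.1],[0,0,0]],[[0,0,-0.08],[0,0,0]],[[0,0,-0.03],[0,0,0]],[[0,0,0],[0,0,0]]]'
python3 go.py 581.2 156.1 110 90
```

```text
clock: 28.2
tool_pos: [440.9, -4.6, 34.2]
ee_rot: [179.9, 0.0, 89.9]
wrist_force: [-3.0, 2.4, 11.4]
grip_width: 34.2
grasp_force: 58.8
clock: 28.7
tool_pos: [441.0, -4.8, 114.7]
ee_rot: [179.8, 0.0, 89.9]
wrist_force: [1.1, 0.5, -0.6]
grip_width: 33.7
grasp_force: 60.0
turn z -0.0016 shift [0.6436 0.5608 0.0189] from [441.   -4.8 114.7  89.9] clk 28.7
```

```bash
python3 -m handwheel '[[[0.03,0.025,0],[0,0,0]],[[0.07,0.06,0],[0,0,0]],[[0.09,0.08,0],[0,0,0]],[[0.1,0.09,0],[0,0,0]],[[0.1,0.09,0],[0,0,0]],[[0.1,0.09,0],[0,0,0]],[[0.08,0.07,0],[0,0,0]],[[0.05,0.04,0],[0,0,0]],[[0.02,0.015,0],[0,0,0]],[[0,0,0],[0,0,0]],[[0,0,0],[0,0,0]]]'
python3 go.py 581.2 156.1 38.2 90
```

```text
clock: 29.62
tool_pos: [579.8, 154.7, 111.6]
ee_rot: [-179.9, 0.0, 89.9]
wrist_force: [-0.4, -0.4, 0.1]
grip_width: 33.8
grasp_force: 60.0
turn z -0.0014 shift [0.0055 0.0055 0.2935] from [579.8 154.7 111.6  89.9] clk 29.62
```

```bash
python3 -m handwheel '[[[0.006,0.005,0.05],[0,0,0]],[[0,0,0.09],[0,0,0]],[[0,0,0.09],[0,0,0]],[[0,0,0.04],[0,0,0]],[[0,0,0.012],[0,0,0]],[[0,0,0],[0,0,0]],[[0,0,0],[0,0,0]]]'
python3 go.py 581.2 156.1 38.2 90
```

```text
clock: 30.2
tool_pos: [582.2, 156.3, 43.2]
ee_rot: [179.9, -0.0, 89.8]
wrist_force: [-0.3, -0.2, -0.8]
grip_width: 34.1
grasp_force: 60.0
turn z -0.0017 shift [-0.0009 -0.0041  0.0199] from [582.2 156.3  43.2  89.8] clk 30.2
```

After release I back off to see everything from the fixed cameras.

```bash
python3 -m handwheel '[[[0,-0.002,0.012],[0,0,0]],[[0,0,0.006],[0,0,0]],[[0,0,0.002],[0,0,0]],[[0,0,0],[0,0,0]]]'; python3 -m handwheel '[[[0,0,0],[0,0,0]],[[0,0,0],[0,0,0]],[[0,0,0],[0,0,0]]]' 0.3
python3 -m handwheel '[[[0,0,-0.03],[0,0,0]],[[0,0,-0.08],[0,0,0]],[[0,0,-0.12],[0,0,0]],[[0,0,-0.14],[0,0,0]],[[0,0,-0.14],[0,0,0]],[[0,0,-0.14],[0,0,0]],[[0,-0.14,0],[0,0,0]],[[0,-0.14,0],[0,0,0]],[[0,-0.14,0],[0,0,0]],[[0,-0.14,0],[0,0,0]],[[0,-0.14,0],[0,0,0]],[[0,0,0],[0,0,0]]]'
python3 -m handwheel '[[[0,-0.1,0],[0,0,0]],[[0,0,0],[0,0,0]],[[0,0,0],[0,0,0]]]'
python3 - <<'E'
from h import *
for n in("top","scene"): cv2.imwrite(f"pics/{n}9.png",capture(n)[:,:,::-1])
E
```

```text
clock: 30.53
tool_pos: [581.6, 156.5, 38.3]
ee_rot: [179.9, -0.0, 89.9]
wrist_force: [-2.6, -0.1, 5.3]
grip_width: 33.8
grasp_force: 60.6
clock: 30.78
tool_pos: [581.3, 156.5, 37.4]
ee_rot: [180.0, -0.0, 89.9]
wrist_force: [-0.7, 0.1, -0.1]
grip_width: 55.8
grasp_force: 0.0
clock: 31.78
tool_pos: [401.7, 156.7, 200.0]
ee_rot: [-179.9, 0.0, 89.9]
wrist_force: [-0.1, -0.7, 0.2]
grip_width: 55.4
grasp_force: 0.0
clock: 32.03
tool_pos: [381.2, 157.1, 200.6]
ee_rot: [179.9, -0.0, 89.9]
wrist_force: [0.6, 0.1, 0.4]
grip_width: 55.4
grasp_force: 0.0
```

View pics/top9.png

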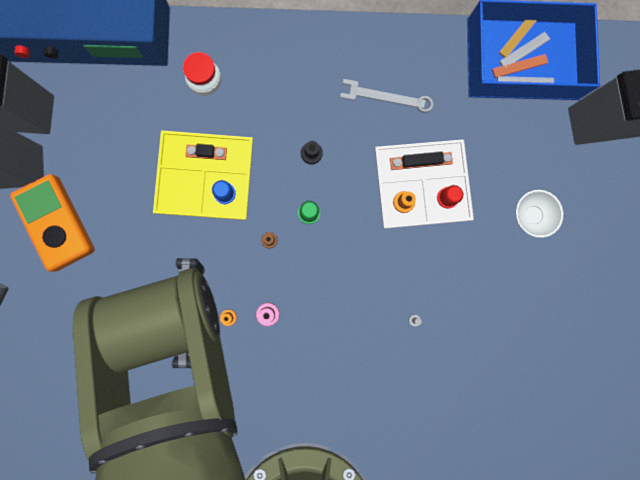

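View pics/scene9.png

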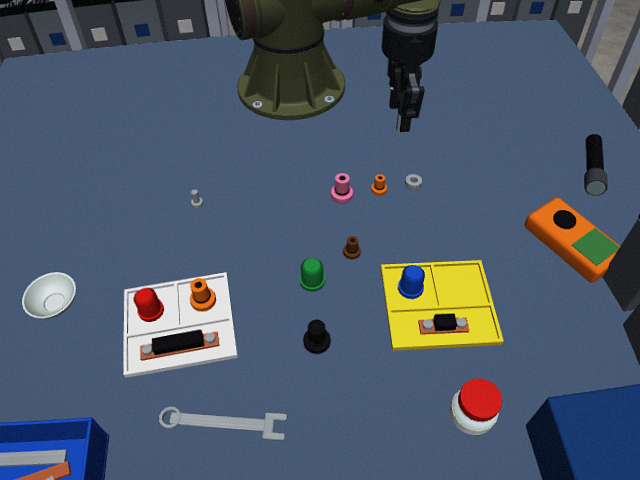

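Both views show all five parts upright or flat in their bays: white tray (405,201), (451,196), (421,160); yellow tray (224,191), (206,151). Green (309,212) and black (311,153) have not moved, and the gripper is clear.

```bash
python3 -c "
from plant import *
print(finish_job())"
```

```text
the job is handed in; nothing more can be done
None
```

Both kits are made up as asked and the job is handed in at about 32 s on the clock; final views show all five parts seated in their bays and the green shroud and black plug unmoved.

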